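# Sort sealed specimen canisters by heft into sprung bays

## Robot

A 6-joint arm with a two-finger parallel gripper is mounted at the origin on the work surface. World frame = base frame: x ahead of the robot, y to its left, z up, the work surface at z = 0. Lengths are in mm, angles in rad, forces in N, time in s.
With the tool pointing down it reaches from about 350 to 975 mm from the base axis. Payload 7.1 kg.
Tool frame: the origin (TCP) lies at the centre of the arm's flange, where the gripper is bolted on; the fingertips stand 182 mm ahead of it and the grasp point (between the pads) lies 163 mm ahead of it; z points along the fingers, y is the line along which they close (so a half turn about z gives the same grasp; the last joint's range is limited). The gripper opens to 88 mm and grips with 3 to 60 N. Pads are 20 mm wide; open, the fingers measure 115 mm over their backs; the gripper's body (75 mm by 178 mm) begins 61 mm behind the grasp point.
Start: joints at [-1.194, 0.423, 1.63, -0, 1.089, -0.019], TCP at [240.983, -576.657, 404.675] pointing down, gripper open.
Joint ranges: [-3, 3], [-0.9, 2.11], [0.09, 2.58], [-1.31, 4.45], [0.11, 2.69], [-2.54, 2.54]. Speed limits (rad/s): [2.39, 2.39, 3.01, 3.14, 3.14, 3.14].

## Interface

Orientations are given as a rotation vector (axis times angle).
In Python, from workcell import readout, get_image, ctrl gives the robot as it stands.
- The arm moves only by the tool step_arm, never from a script. Its argument "targets" is a list that holds one entry, the list of rows, each a list of 7 numbers: the shift along the world's x, y, z as a fraction of full scale, then the turn, a rotation vector about the world's x, y, z as a fraction of full scale, then the opening, from 0 (shut) to 1 (fully open). In form: [[[dx, dy, dz, wx, wy, wz, claw], ...]]. A call has exactly 5 rows; each row shifts and turns the commanded pose from where the row before left it; what a row does not reach is not made up. Full scale, the value 1, is 0.05 m for a shift and 4 degrees for a turn. A row lasts 1/8 s, in which the tool goes at most 62.5 mm and 10.7 degrees, less where a joint would pass 70% of its speed; a pose out of reach is approached as far as the arm can. A call with a number of a shift or a turn outside -1 to 1 is refused whole. A call with a gripper value outside its range is refused whole. The fingers move at their own pace and stop on an object; the grip force is fixed at half the most. Time passes only in rows, so rows that do not move let the fingers close, or fill a call up. It gives the time, the measured TCP pose, the force, the opening and the grip force at its end, in the units of the state.
- readout.get_obs(): the state, without advancing time (a new reading comes with each control period).
- get_image(name): name is "scene" or "top" or "wrist"; returns a dict with "pixels" (384x512x3 uint8, red, green, blue), "intrinsics" (3x3 intrinsics, pixels), "extrinsics" (4x4, takes a point from world to camera coordinates). Camera axes: x right, y down, z forward; pixel columns grow to the right and rows downward; lengths in mm; the calibration is good to about 2 mm. A picture is of the moment at which its call begins. There is no depth.
- ctrl.close_job(): hands the job in; it is judged then, once.
The state is a dict: "t": time; "qpos": joint angles; "qvel": joint speeds; "joint_torque": joint torques, N m; "ee_pos": TCP position; "orientation": TCP orientation; "ft_force": force on the tool from outside, world axes, zero at the start; "moment": the same for the moment, N m; "width": finger opening in mm; "grasp_force": force on a finger pad.
Only numpy, scipy, OpenCV 4.12 (cv2) and the standard library are available. Lean on these libraries where they do the work, as an engineer would, in place of code of your own. Each camera call takes 0.05 s, during which the arm holds its last target. There are 200 camera calls.

## Task

Two sealed canisters on the microscope bench look alike: lift each briefly to feel whether it holds a foam, aluminium or steel core, then put it away in the bay for that weight (one pin for the lightest kind, two for the middle, three for the heaviest; one bay stays empty). Set each canister down on its bay's open landing and slide it gently under the lips, past the sprung balls, until it is fully home against the bumper, upright and let go. Push against the bumper with no more than 10 N, do not tip the canisters, and leave the other things on the bench where they are.

Things in the scene. Friction and masses are not known exactly. Their poses are not given: they have to be found in the camera images.
- canister_a: upright loose sealed canister: aluminium barrel 44 mm across, black cap, foot flange 56 mm across, 6 mm thick; 80 mm tall. Origin at centre of underside, z up. Grip the barrel 45 to 65 mm up. In all it weighs about 130 g (foam core), 310 g (aluminium) or 630 g (steel), each within 8 percent; either canister can hold any kind, but the two differ.
- canister_b: upright loose sealed canister: aluminium barrel 44 mm across, black cap, foot flange 56 mm across, 6 mm thick; 80 mm tall. Origin at centre of underside, z up. Grip the barrel 45 to 65 mm up. Looks the same as canister_a and has the same three possible weights, but never the same one.
- bay_one: fixed aluminium bay marked by 1 dark upright pin (8 mm thick, 12 mm tall) on its end block, for the lightest (foam) kind. 168 x 88 mm, floor 6 mm thick. Origin at table level, z up, x level along the lane towards the end block (x 69 to 83 mm, 30 mm tall). Flared cheeks at x = -32 mm lead into a channel 60 mm wide for the flange.
- deck_one: floor plate of bay_one, part of it, 168 x 88 x 6 mm, same origin and axes; it carries the weight of the canister in that bay. Canisters slide on it with a friction of 0.5 to 0.7, so pressing down makes them drag
- bumper_one: black rubber bumper 36 x 10 mm on the inner side of the end block of bay_one, free to yield 3 mm along the bay's x against a damped spring (3 N at first, 12 N at 3 mm, more if hit fast), then rigid and quickly damaging; origin at the middle of the face that the flange meets, 63 mm along the bay's x and 11.5 mm above the table
- landing_one (a point): centre of the open landing of bay_one, on its floor, 48 mm before the bay's origin along x: where a canister's underside can be set down from above; its axes are the bay's
- home_one (a point): where the underside centre of a canister is when home in bay_one: on its floor, 35 mm along x, flange touching the bumper. From x = -6 mm lips (18.5 to 22.5 mm above the table, 50 mm apart) overhang the flange: it only slides in. Sprung balls in the side walls at x = 20 mm resist with some 3 to 8 N, then close behind it with 4 mm play.
- bay_two: fixed aluminium bay marked by 2 dark upright pins (8 mm thick, 12 mm tall) on its end block, for the middle (aluminium) kind. 168 x 88 mm, floor 6 mm thick. Origin at table level, z up, x level along the lane towards the end block (x 69 to 83 mm, 30 mm tall). Flared cheeks at x = -32 mm lead into a channel 60 mm wide for the flange.
- deck_two: floor plate of bay_two, part of it, 168 x 88 x 6 mm, same origin and axes; it carries the weight of the canister in that bay. Canisters slide on it with a friction of 0.5 to 0.7, so pressing down makes them drag
- bumper_two: black rubber bumper 36 x 10 mm on the inner side of the end block of bay_two, free to yield 3 mm along the bay's x against a damped spring (3 N at first, 12 N at 3 mm, more if hit fast), then rigid and quickly damaging; origin at the middle of the face that the flange meets, 63 mm along the bay's x and 11.5 mm above the table
- landing_two (a point): centre of the open landing of bay_two, on its floor, 48 mm before the bay's origin along x: where a canister's underside can be set down from above; its axes are the bay's
- home_two (a point): where the underside centre of a canister is when home in bay_two: on its floor, 35 mm along x, flange touching the bumper. From x = -6 mm lips (18.5 to 22.5 mm above the table, 50 mm apart) overhang the flange: it only slides in. Sprung balls in the side walls at x = 20 mm resist with some 3 to 8 N, then close behind it with 4 mm play.
- bay_three: fixed aluminium bay marked by 3 dark upright pins (8 mm thick, 12 mm tall) on its end block, for the heaviest (steel) kind. 168 x 88 mm, floor 6 mm thick. Origin at table level, z up, x level along the lane towards the end block (x 69 to 83 mm, 30 mm tall). Flared cheeks at x = -32 mm lead into a channel 60 mm wide for the flange.
- deck_three: floor plate of bay_three, part of it, 168 x 88 x 6 mm, same origin and axes; it carries the weight of the canister in that bay. Canisters slide on it with a friction of 0.5 to 0.7, so pressing down makes them drag
- bumper_three: black rubber bumper 36 x 10 mm on the inner side of the end block of bay_three, free to yield 3 mm along the bay's x against a damped spring (3 N at first, 12 N at 3 mm, more if hit fast), then rigid and quickly damaging; origin at the middle of the face that the flange meets, 63 mm along the bay's x and 11.5 mm above the table
- landing_three (a point): centre of the open landing of bay_three, on its floor, 48 mm before the bay's origin along x: where a canister's underside can be set down from above; its axes are the bay's
- home_three (a point): where the underside centre of a canister is when home in bay_three: on its floor, 35 mm along x, flange touching the bumper. From x = -6 mm lips (18.5 to 22.5 mm above the table, 50 mm apart) overhang the flange: it only slides in. Sprung balls in the side walls at x = 20 mm resist with some 3 to 8 N, then close behind it with 4 mm play.
- objective: bystander: loose black lens barrel standing on end, 52 mm across, 72 mm tall; origin at centre of underside
- pin_vise: bystander: loose small steel clamp with a round knob and a thin pin held across its top, about 75 x 80 mm, 54 mm tall; origin under its block
- dish: bystander: loose shallow glass dish, 90 mm across, 16 mm tall; origin at centre of underside
- gauge_set: bystander: loose dark wooden block 60 x 90 mm with five steel gauge blocks, 32 mm tall; origin at centre of underside

How it is judged (in metres and radians):
At the end, for the whole second after the job is handed in: Each canister is released, at rest and upright (3 degrees) on the floor of the bay for its weight (foam one pin, aluminium two, steel three), axis 30 to 39 mm along the bay's x and within 4 mm of its centre line: past the balls, against the bumper (((x of canister_a in the frame of bay_one between 0.03 and 0.039 m and y of canister_a in the frame of bay_one between -0.004 and 0.004 m and z of canister_a in the frame of bay_one between 0.003 and 0.009 m and contact force between canister_a and deck_one between 0.5 and 2.1 N) or (x of canister_a in the frame of bay_two between 0.03 and 0.039 m and y of canister_a in the frame of bay_two between -0.004 and 0.004 m and z of canister_a in the frame of bay_two between 0.003 and 0.009 m and contact force between canister_a and deck_two between 2.1 and 4.5 N) or (x of canister_a in the frame of bay_three between 0.03 and 0.039 m and y of canister_a in the frame of bay_three between -0.004 and 0.004 m and z of canister_a in the frame of bay_three between 0.003 and 0.009 m and contact force between canister_a and deck_three between 4.5 and 9 N)) and ((x of canister_b in the frame of bay_one between 0.03 and 0.039 m and y of canister_b in the frame of bay_one between -0.004 and 0.004 m and z of canister_b in the frame of bay_one between 0.003 and 0.009 m and contact force between canister_b and deck_one between 0.5 and 2.1 N) or (x of canister_b in the frame of bay_two between 0.03 and 0.039 m and y of canister_b in the frame of bay_two between -0.004 and 0.004 m and z of canister_b in the frame of bay_two between 0.003 and 0.009 m and contact force between canister_b and deck_two between 2.1 and 4.5 N) or (x of canister_b in the frame of bay_three between 0.03 and 0.039 m and y of canister_b in the frame of bay_three between -0.004 and 0.004 m and z of canister_b in the frame of bay_three between 0.003 and 0.009 m and contact force between canister_b and deck_three between 4.5 and 9 N)) and angle between each of canister_a, canister_b's own z axis and vertical below 0.06 rad and linear speed of each of canister_a, canister_b below 0.02 m/s); the robot touches nothing.
It fails at once if a canister is dropped or rammed into a bay so hard that the blow passes 80 N (contact force between any of canister_a, canister_b and bay_one above 80 N or contact force between any of canister_a, canister_b and bay_two above 80 N or contact force between any of canister_a, canister_b and bay_three above 80 N).
It fails at once if a canister is pushed against a bumper with more than 14 N (contact force between any of canister_a, canister_b and bumper_one above 14 N or contact force between any of canister_a, canister_b and bumper_two above 14 N or contact force between any of canister_a, canister_b and bumper_three above 14 N).
It fails at once if a canister is tipped more than 35 degrees (angle between any of canister_a, canister_b's own z axis and vertical above 0.61 rad).
It fails at once if a bystander is moved more than 20 mm (distance of any of objective, pin_vise, dish, gauge_set from where it was at the start of the episode above 0.02 m).
It also fails if it takes over 70 s, if anything falls off the work surface, if the arm or the gripper's body presses on something with over 40 N, if the wrist force passes 120 N, or if a joint passes its speed limit or range.

## Working session

There is one attempt and no reset: what is moved stays moved. The work goes in short steps, Python scripts to look and compute and a tool call to move; the robot and the scene stay as the last step left them, time stands still between calls to the robot, and variables do not carry over. Pictures are saved under pics/ and viewed, at most 10 in all, crops included, and the job is handed in when it is done.

Besides the shell and the picture viewer there is one more tool, called in YAML: its name, and indented under it one key for each argument. step_arm: Moves the arm, as the interface text tells. Shift numbers are shares of 0.05 m and turn numbers shares of 4 degrees, none past 1 either way. Its arguments: {"type":"object","properties":{"targets":{"type":"array"}},"required":["targets"]}

```bash
mkdir -p pics; cat > h.py <<'E'
import numpy as np, cv2
from workcell import readout, get_image, ctrl
def snap(n,f):
    d=get_image(n); cv2.imwrite('pics/'+f+'.png',cv2.cvtColor(d['pixels'],cv2.COLOR_RGB2BGR))
    np.savez('pics/'+f+'.npz',K=d['intrinsics'],E=d['extrinsics']); return d
def ray(f,u,v,z):
    c=np.load('pics/'+f+'.npz'); K,E=c['K'],c['E']; R,t=E[:3,:3],E[:3,3]
    o=-R.T@t; d=R.T@np.linalg.inv(K)@np.array([u,v,1.]); return o+d*(z-o[2])/d[2]
def proj(f,p):
    c=np.load('pics/'+f+'.npz'); q=c['K']@(c['E'][:3,:3]@np.array(p,float)+c['E'][:3,3]); return q[:2]/q[2]
E
python3 - <<'E'
from h import *
for n in('top','scene'):
    d=snap(n,n+'0'); E=d['extrinsics']; print(n,-E[:3,:3].T@E[:3,3],d['intrinsics'][0,0])
a=cv2.imread('pics/top0.png');cv2.imwrite('pics/t2.png',cv2.resize(a,(800,600),interpolation=cv2.INTER_CUBIC))
print(readout.get_obs())
E
```

```text
top [ 425.35585994  -15.50822098 1304.48683211] 494.6912293656931
scene [1214.79358459  277.02734688  730.59220756] 380.98025026804436
{'t': 0.1, 'qpos': array([-1.19397204e+00,  4.23768894e-01,  1.63059090e+00, -1.02222612e-05,
        1.08858704e+00, -1.90213339e-02]), 'qvel': array([-0.00122486, -0.00210757, -0.00074209,  0.00028721,  0.0008119 ,
       -0.00022703]), 'joint_torque': array([-2.16343633e-04, -5.45616174e+01, -2.74325234e+01,  6.45243027e-02,
        1.87526242e-02, -5.06399113e-05]), 'ee_pos': array([ 240.91382428, -576.43906737,  403.98537309]), 'orientation': array([-3.07895331e+00, -6.17486760e-01,  3.92350576e-04]), 'ft_force': array([ 0.79673138, -0.05224961, -0.7978206 ]), 'moment': array([ 0.026414  , -0.02176012,  0.02659725]), 'grasp_force': 0.0, 'width': 88.00372484595258}
```

View pics/t2.png

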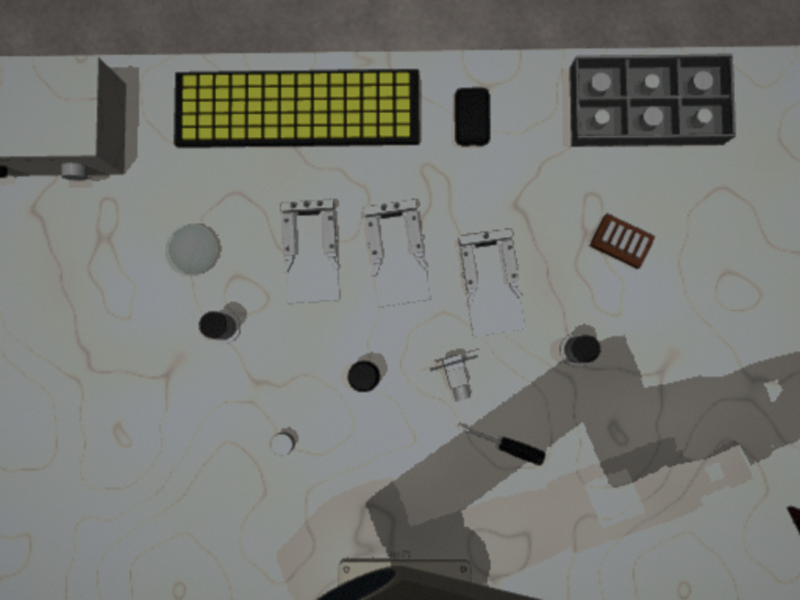

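View pics/scene0.png

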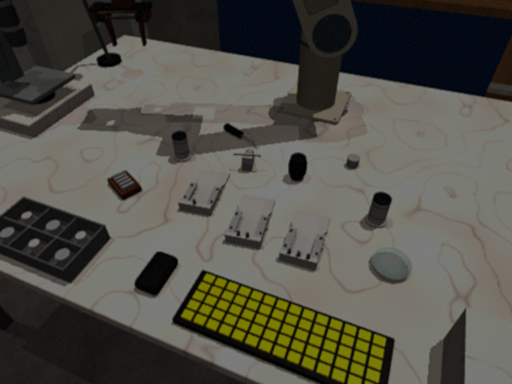

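Top view (800x600): canisters with black caps at (213,325) and (583,348), objective at (364,376). The bays sit around (312,250), (398,252) and (490,282), with what look like three, two and one pins. Next I'll measure them roughly.

```bash
python3 - <<'E'
from h import *
a=cv2.imread('pics/top0.png')
g=a.max(2)
def cent(u,v,r=16):
    u,v=int(u*.64),int(v*.64); s=g[v-r:v+r,u-r:u+r]; m=(s<38).astype(np.uint8)
    n,l,st,c=cv2.connectedComponentsWithStats(m); 
    k=1+np.argmax(st[1:,4]); return c[k]+[u-r,v-r],st[k]
for n,u,v in(('L',213,325),('R',583,348),('obj',364,376)):
    c,s=cent(u,v); print(n,c,s,ray('top0',*c,80 if n!='obj' else 72).round(0))
for n,c in(('three',(287,304,340,301,280,201,338,200)),('two',(380,306,430,298,364,201,418,200)),('one',(472,335,524,328,459,237,514,230))):
    c=np.array(c).reshape(4,2)*.64
    print(n,[ray('top0',*p,6 if i<2 else 30).round(0)[:2] for i,p in enumerate(c)])
w=snap('wrist','w0');E=w['extrinsics'];print(-E[:3,:3].T@E[:3,3],w['intrinsics'],E[:3,:3])
cv2.imwrite('pics/bays.png',cv2.resize(a[115:220,170:345],None,fx=4.4,fy=4.4,interpolation=cv2.INTER_CUBIC))
E
```

```text
L [136.59192825 207.51569507] [  8   8  18  16 223] [493. 300.  80.]
R [374.33057851 223.00413223] [  8   9  19  17 242] [ 450. -288.   80.]
obj [232.63822526 240.32423208] [  7   7  20  19 293] [410.  62.  72.]
three [array([530., 195.]), array([535., 105.]), array([701., 204.]), array([702., 106.])]
two [array([526.,  38.]), array([538., -47.]), array([700.,  63.]), array([701., -27.])]
one [array([ 476., -116.]), array([ 487., -204.]), array([638., -95.]), array([ 649., -187.])]
[ 313.62341248 -546.68938871  384.37988554] [[298.95283799   0.         251.97089889]
 [  0.         298.95283799 191.74250204]
 [  0.           0.           1.        ]] [[ 3.84893980e-01 -9.22960471e-01 -7.69627904e-04]
 [-8.84556055e-01 -3.69116311e-01  2.85155632e-01]
 [-2.63471459e-01 -1.09073907e-01 -9.58480920e-01]]
```

View pics/bays.png

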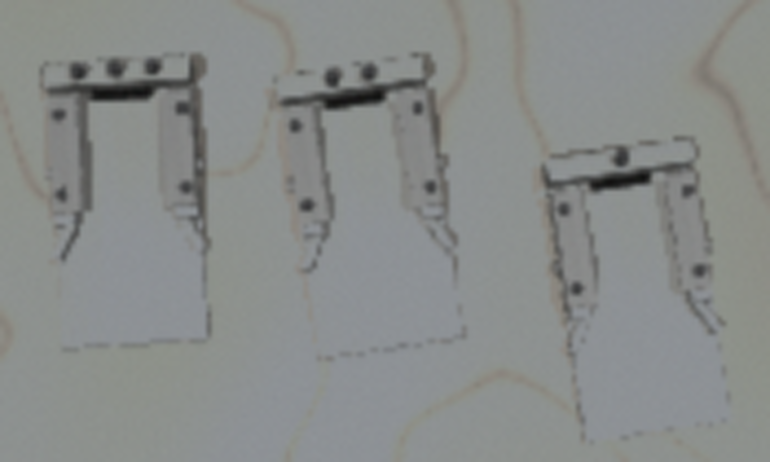

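View pics/w0.png

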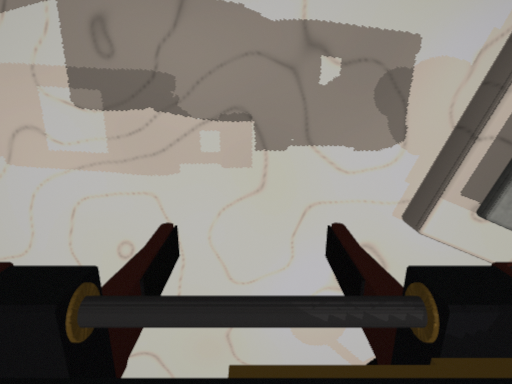

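Bays from left to right have 3, 2 and 1 pins, confirmed in the crop. The wrist image shows the open fingers around columns 170–330, with image up pointing to tool +x. Next I'll move over the right canister with yaw near the bay axes.

step_arm:
  targets:
    - [[0.3,0.6,0,0,0,-0.4,1],[0.3,0.6,0,0,0,-0.4,1],[0.3,0.6,0,0,0,-0.4,1],[0.3,0.6,-0.2,0,0,-0.4,1],[0.3,0.6,-0.2,0,0,-0.4,1]]

```text
t: 0.78
ee_pos: [316.3, -425.6, 384.4]
orientation: [3.116, 0.4, 0.0]
ft_force: [0.1, 0.2, -0.1]
width: 87.9
grasp_force: 0.0
```

step_arm:
  targets:
    - [[0.3,0.6,-0.2,0,0,-0.4,1],[0.3,0.6,-0.2,0,0,-0.4,1],[0.3,0.6,-0.2,0,0,-0.4,1],[0.3,0.5,-0.2,0,0,-0.4,1],[0.3,0.4,-0.2,0,0,-0.4,1]]

```text
t: 1.4
ee_pos: [391.3, -290.6, 334.3]
orientation: [-3.136, -0.182, 0.0]
ft_force: [0.1, 0.0, 0.4]
width: 87.8
grasp_force: 0.0
```

```bash
python3 - <<'E'
from h import *
snap('wrist','w1'); o=readout.get_obs(); print(o['ee_pos'],o['orientation'],o['ft_force'],o['t'])
E
```

```text
[ 392.00090547 -289.01082845  333.20951593] [-3.13434237e+00 -1.80914871e-01  1.56658343e-03] [ 0.10782858  0.57927075 -0.73744766] 1.45
```

View pics/w1.png

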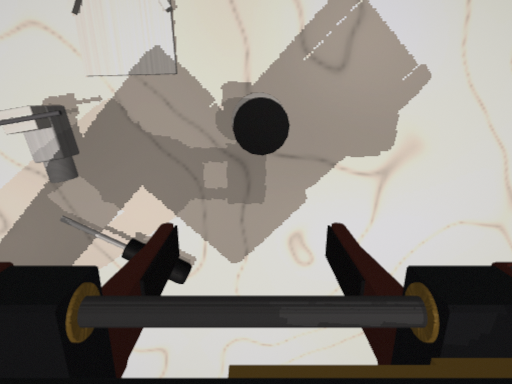

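The wrist view shows the black cap at about (261,125) and bay_one's landing edge at the upper left (90–176, 75).

```bash
cat >> h.py <<'E'
def cap(f,u,v,z=80,r=45,th=40):
    a=cv2.imread('pics/'+f+'.png').max(2); m=(a[v-r:v+r,u-r:u+r]<th).astype(np.uint8)
    n,l,st,c=cv2.connectedComponentsWithStats(m); k=l[r,r]; cs,_=cv2.findContours((l==k).astype(np.uint8),0,1)
    h=cv2.convexHull(max(cs,key=len)).reshape(-1,2)+[u-r,v-r]
    P=np.array([ray(f,*p,z)[:2] for p in h]); (x,y),rad=cv2.minEnclosingCircle(P.astype(np.float32)); return (round(x,1),round(y,1),round(rad,1)),P.mean(0)
E
python3 - <<'E'
from h import *
for th in(30,40,60): print(cap('w1',261,125,th=th))
E
```

```text
((452.7, -290.7, 21.3), array([ 454.37240158, -291.50321923]))
((452.8, -290.6, 21.4), array([ 453.91305403, -290.89492214]))
((452.9, -290.8, 21.6), array([ 453.13164265, -289.34828436]))
```

step_arm:
  targets:
    - [[0.4,-0.03,-0.2,0,0,0,1],[0.4,0,-0.2,0,0,0,1],[0.4,0,-0.3,0,0,0,1],[0.02,0,-0.5,0,0,0,1],[0,0,-0.5,0,0,0,1]]

```text
t: 2.08
ee_pos: [452.7, -293.4, 248.7]
orientation: [3.136, 0.184, 0.0]
ft_force: [-0.7, -0.6, -0.1]
width: 87.6
grasp_force: 0.0
```

step_arm:
  targets:
    - [[0,0,-0.4,0,0,0,1],[0,0,-0.2,0,0,0,1],[0,0,0,0,0,0,0.45],[0,0,0,0,0,0,0.4],[0,0,0,0,0,0,0.4]]

```text
t: 2.7
ee_pos: [452.3, -293.4, 220.4]
orientation: [3.135, 0.183, 0.002]
ft_force: [-0.8, 0.8, 0.2]
width: 61.4
grasp_force: 0.0
```

step_arm:
  targets:
    - [[0,0,0,0,0,0,0.4],[0,0,0,0,0,0,0.4],[0,0,0,0,0,0,0.4],[0,0,0,0,0,0,0.4],[0,0,0,0,0,0,0.4]]

```text
t: 3.32
ee_pos: [451.8, -292.6, 220.1]
orientation: [-3.135, -0.183, 0.001]
ft_force: [-1.4, 5.7, 5.2]
width: 44.0
grasp_force: 30.0
```

step_arm:
  targets:
    - [[0,0,0.2,0,0,0,0.4],[0,0,0.4,0,0,0,0.4],[0,0,0.4,0,0,0,0.4],[0,0,0,0,0,0,0.4],[0,0,0,0,0,0,0.4]]

```text
t: 3.95
ee_pos: [451.6, -293.0, 269.2]
orientation: [-3.136, -0.183, 0.001]
ft_force: [0.4, 0.2, -5.8]
width: 44.1
grasp_force: 30.0
```

step_arm:
  targets:
    - [[0,0,0,0,0,0,0.4],[0,0,0,0,0,0,0.4],[0,0,0,0,0,0,0.4],[0,0,0,0,0,0,0.4],[0,0,0,0,0,0,0.4]]

```text
t: 4.58
ee_pos: [452.0, -293.2, 269.7]
orientation: [-3.136, -0.183, 0.0]
ft_force: [-0.2, -0.7, -5.8]
width: 44.1
grasp_force: 30.0
```

step_arm:
  targets:
    - [[0,0,0,0,0,0,0.4],[0,0,0,0,0,0,0.4],[0,0,0,0,0,0,0.4],[0,0,0,0,0,0,0.4],[0,0,0,0,0,0,0.4]]

```text
t: 5.2
ee_pos: [452.0, -293.1, 269.7]
orientation: [3.136, 0.183, 0.0]
ft_force: [-0.8, 0.1, -6.3]
width: 43.7
grasp_force: 30.0
```

```bash
python3 - <<'E'
from h import *
print([readout.get_obs()['ft_force'].round(1) for i in range(2)])
snap('wrist','w2'); print(readout.get_obs()['ft_force'])
E
```

```text
[array([-0.8,  0.1, -6.3]), array([-0.8,  0.1, -6.3])]
[ 0.21431236  0.39340115 -5.25292226]
```

Lifted weight is about 5.9 N, so the right canister is steel and goes to bay_three. I'll carry it high over to that bay's landing.

step_arm:
  targets:
    - [[0,0.2,0.4,0,0,0,0.4],[0,0.5,0.4,0,0,0,0.4],[0.1,0.8,0.2,0,0,0,0.4],[0.2,0.8,0.2,0,0,0,0.4],[0.2,0.8,0,0,0,0,0.4]]

```text
t: 5.88
ee_pos: [477.4, -137.1, 330.6]
orientation: [3.136, 0.182, 0.003]
ft_force: [1.1, -0.3, -6.2]
width: 44.4
grasp_force: 30.0
```

step_arm:
  targets:
    - [[0.2,0.8,0,0,0,0,0.4],[0.2,0.8,0,0,0,0,0.4],[0.2,0.8,0,0,0,0,0.4],[0.2,0.8,0,0,0,0,0.4],[0.2,0.8,0,0,0,0,0.4]]

```text
t: 6.5
ee_pos: [527.1, 63.2, 329.7]
orientation: [3.136, 0.183, 0.0]
ft_force: [-0.5, 0.4, -5.6]
width: 44.0
grasp_force: 30.0
```

step_arm:
  targets:
    - [[0.2,0.8,0,0,0,0,0.4],[0.2,0.6,0,0,0,0,0.4],[0.1,0.3,0,0,0,0,0.4],[0.1,0,0,0,0,0,0.4],[0,0,0,0,0,0,0.4]]

```text
t: 7.12
ee_pos: [557.1, 145.9, 329.5]
orientation: [3.136, 0.182, -0.001]
ft_force: [-0.2, -1.2, -5.9]
width: 43.7
grasp_force: 30.0
```

```bash
python3 - <<'E'
from h import *
snap('wrist','w3'); o=readout.get_obs(); print(o['ee_pos'],o['orientation'],o['ft_force'],o['t'])
a=cv2.imread('pics/w3.png');cv2.imwrite('pics/w3b.png',cv2.resize(a,(800,600),interpolation=cv2.INTER_CUBIC))
E
```

```text
[556.8653493  145.75233366 329.51763077] [ 3.13599383e+00  1.81264192e-01 -1.07028033e-03] [-0.27480801 -0.30893077 -6.91733328] 7.175
```

View pics/w3b.png

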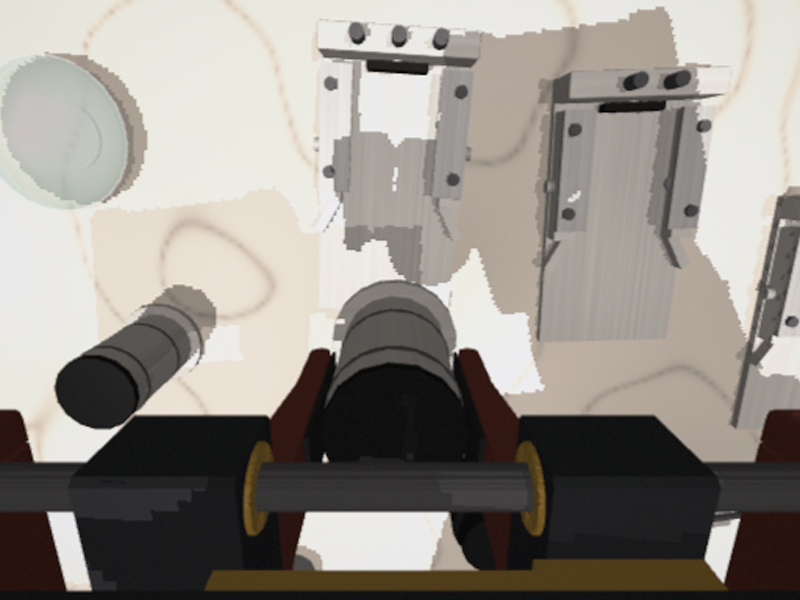

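The wrist view (800x600) shows bay_three with four dark screws at about (331,83), (329,171), (461,92) and (453,180), its bumper at (397,67), and three pins. Bay_two's screws are at (574,129), (568,214), (704,126) and (690,210). The other canister is at the left, and the held one is at (398,360).

```bash
cat >> h.py <<'E'
def blob(f,u,v,r=8,s=.64):
    u,v=int(round(u*s)),int(round(v*s)); a=cv2.imread('pics/'+f+'.png').max(2)[v-r:v+r,u-r:u+r].astype(float)
    m=(a<0.5*(a.min()+np.median(a))).astype(np.uint8); n,l,st,c=cv2.connectedComponentsWithStats(m)
    k=min(range(1,n),key=lambda i:np.hypot(*(c[i]-r))-st[i,4]*.05); return c[k]+[u-r,v-r],st[k,4]
E
python3 - <<'E'
from h import *
for n,S in(('three',[(331,83),(329,171),(461,92),(453,180)]),('two',[(574,129),(568,214),(704,126),(690,210)])):
    P=[]
    for s in S:
        c,a=blob('w3',*s,r=6); P.append(ray('w3',*c,23)[:2]); print(n,s,(c/.64).round(1),a,P[-1].round(1))
    lf,ln,rf,rn=P
    far=(lf+rf)/2; near=(ln+rn)/2
    for q,w in(('axis',far-near),('L',lf-ln),('R',rf-rn),('rows',np.array([(lf-rf)[1],-(lf-rf)[0]])),('rown',np.array([(ln-rn)[1],-(ln-rn)[0]]))): print(q,np.degrees(np.arctan2(w[1],w[0])).round(2),np.linalg.norm(w).round(1))
    print('far',far,'near',near,'mid',(far+near)/2)
    
a=cv2.imread('pics/w3.png').max(2)
print('bumper cols'); 
for c in(245,250,255,262): print(c,a[24:60,c])
E
```

```text
three (331, 83) [330.4  83.1] 57 [672.8 194.4]
three (329, 171) [331.2 169.5] 12 [626.  190.3]
three (461, 92) [460.4  91.5] 51 [676.9 121. ]
three (453, 180) [452.2 179. ] 50 [628.9 118.4]
axis 4.04 47.5
L 5.0 46.9
R 3.11 48.1
rows 3.22 73.5
rown 2.29 72.0
far [674.82497632 157.7118109 ] near [627.45983265 154.36344903] mid [651.14240449 156.03762997]
two (574, 129) [574.1 129.1] 53 [664.6  52.5]
two (568, 214) [567.7 213.6] 47 [616.8  45.6]
two (704, 126) [699.1 126.5] 20 [674.3 -18.9]
two (690, 210) [690.1 209.9] 49 [627.5 -27.7]
axis 9.45 48.0
L 8.24 48.3
R 10.67 47.7
rows 7.75 72.1
rown 8.29 74.1
far [669.47954208  16.84167109] near [622.12619464   8.96289201] mid [645.80286836  12.90228155]
bumper cols
245 [235 235 235 235 235 235 235 235 235 197 119  98  99 100  64  40  39  38
  37  35  27  15 155 217 233 236 236 236 236 236 236 236 236 236 236 236]
250 [166 164 168 176 212 220 232 235 235 221 127  95  99  98  83  52  37  38
  36  38  33  20  63 214 234 235 236 236 236 236 236 236 236 236 236 236]
255 [108 110  96  54  39  42 173 229 235 227 149 101  99  99 162 104  44  38
  37  38  35  21  14 219 236 236 236 236 236 236 236 236 236 236 236 236]
262 [171 226 235 235 235 235 235 235 235 235 211 121  95  98 100  84  47  36
  38  36  38  30  17 106 223 236 235 236 236 236 236 236 236 236 236 236]
```

```bash
python3 - <<'E'
from h import *
e=np.radians(3.2); X=np.array([np.cos(e),np.sin(e)]); Y=np.array([-X[1],X[0]])
far=np.array([674.8,157.7])
A=ray('w3',245,33.8,30)[:2];B=ray('w3',262,35.2,30)[:2];C=ray('w3',250,46.0,6)[:2]
for p in(A,B):print('block edge',p, 'origin x along', (p-far)@X-69)
print('bumper lowest', (C-far)@X)
# pins: tops z=42
a=cv2.imread('pics/w3.png').max(2)
for c in [(357,30),(399,32),(441,36)]:
    q,s=blob('w3',*c,r=10); print(q/.64,s,(ray('w3',*q,36)[:2]-far)@np.c_[X,Y])
d=(A+B)/2-far; ox=far+X*(d@X-69); print('origin',ox,'landing',ox-48*X,'home',ox+35*X)
# held canister top-view check: cap centre
o=readout.get_obs();print(o['ee_pos'])
E
```

```text
block edge [690.06392202 166.457261  ] origin x along -53.27103455038551
block edge [690.65791544 152.07091096] origin x along -53.48103501062346
bumper lowest 10.57567834077372
[356.47321429  33.125     ] 105 [22.9916709  21.93833956]
[398.49759615  35.99759615] 104 [22.9613261  -0.08099104]
[440.32451923  38.88221154] 104 [ 22.91908808 -22.07051102]
origin [621.50719104 154.72046941] landing [573.58203436 152.04103717] home [656.45261779 156.67422208]
[556.8653493  145.75233366 329.51763077]
```

```bash
python3 - <<'E'
from h import *
a=cv2.imread('pics/w3.png').max(2)
for r in(200,204,208):print(r,list(a[r,205:226]),list(a[r,280:302]))
yaw=np.radians(6.62);Y=np.array([-np.sin(yaw),np.cos(yaw)]);X=np.array([Y[1],-Y[0]])
for u,v in((216,204),(291,204),(253,180)):
    p=ray('w3',u,v,112)[:2]-np.array([556.9,145.8]); print(p@X,p@Y)
E
```

```text
200 [np.uint8(236), np.uint8(236), np.uint8(236), np.uint8(233), np.uint8(231), np.uint8(231), np.uint8(231), np.uint8(231), np.uint8(231), np.uint8(231), np.uint8(230), np.uint8(221), np.uint8(173), np.uint8(131), np.uint8(131), np.uint8(132), np.uint8(131), np.uint8(131), np.uint8(131), np.uint8(132), np.uint8(132)] [np.uint8(128), np.uint8(128), np.uint8(128), np.uint8(128), np.uint8(128), np.uint8(127), np.uint8(125), np.uint8(159), np.uint8(221), np.uint8(238), np.uint8(237), np.uint8(237), np.uint8(237), np.uint8(237), np.uint8(237), np.uint8(237), np.uint8(238), np.uint8(237), np.uint8(237), np.uint8(237), np.uint8(237), np.uint8(238)]
204 [np.uint8(238), np.uint8(237), np.uint8(237), np.uint8(237), np.uint8(236), np.uint8(236), np.uint8(236), np.uint8(236), np.uint8(236), np.uint8(224), np.uint8(204), np.uint8(218), np.uint8(225), np.uint8(226), np.uint8(225), np.uint8(187), np.uint8(132), np.uint8(133), np.uint8(133), np.uint8(132), np.uint8(114)] [np.uint8(120), np.uint8(128), np.uint8(128), np.uint8(128), np.uint8(128), np.uint8(128), np.uint8(127), np.uint8(128), np.uint8
[... 261 characters left out ...]
237), np.uint8(237), np.uint8(237), np.uint8(238), np.uint8(238), np.uint8(220), np.uint8(162), np.uint8(130), np.uint8(131), np.uint8(131), np.uint8(132), np.uint8(130), np.uint8(130), np.uint8(130), np.uint8(125), np.uint8(104), np.uint8(86), np.uint8(76)] [np.uint8(89), np.uint8(102), np.uint8(121), np.uint8(128), np.uint8(127), np.uint8(127), np.uint8(128), np.uint8(127), np.uint8(128), np.uint8(127), np.uint8(169), np.uint8(224), np.uint8(238), np.uint8(238), np.uint8(238), np.uint8(237), np.uint8(237), np.uint8(237), np.uint8(237), np.uint8(237), np.uint8(238), np.uint8(237)]
11.05410805088522 24.565571480535787
11.015769306821152 -27.87405878606725
28.34152463571034 -1.289797176607633
```

step_arm:
  targets:
    - [[0.16,0.07,0,0,0,-0.45,0.4],[0.16,0.07,-0.2,0,0,-0.4,0.4],[0,0,-0.5,0,0,0,0.4],[0,0,-0.5,0,0,0,0.4],[0,0,-0.5,0,0,0,0.4]]

```text
t: 7.8
ee_pos: [573.4, 153.8, 243.3]
orientation: [-3.14, -0.088, -0.0]
ft_force: [0.9, -0.7, -5.6]
width: 44.0
grasp_force: 30.0
```

step_arm:
  targets:
    - [[0,0,-0.2,0,0,0,0.4],[0,0,-0.04,0,0,0,0.4],[0,0,0,0,0,0,0.4],[0,0,0,0,0,0,0.4],[0,0,0,0,0,0,0.4]]

```text
t: 8.43
ee_pos: [573.2, 153.9, 233.4]
orientation: [-3.14, -0.09, -0.002]
ft_force: [-0.7, -0.3, -5.5]
width: 43.8
grasp_force: 30.0
```

step_arm:
  targets:
    - [[0,-0.022,-0.06,0,0,0,0.4],[0,0,-0.04,0,0,0,0.4],[0,0,-0.03,0,0,0,0.4],[0,0,0,0,0,0,0.4],[0,0,0,0,0,0,0.4]]

```text
t: 9.05
ee_pos: [573.0, 152.7, 226.1]
orientation: [3.14, 0.09, -0.0]
ft_force: [-0.8, -0.9, -5.6]
width: 44.3
grasp_force: 30.0
```

step_arm:
  targets:
    - [[0,0,-0.01,0,0,0,0.4],[0,0,0,0,0,0,0.4],[0,0,-0.01,0,0,0,0.4],[0,0,0,0,0,0,0.4],[0,0,0,0,0,0,0.4]]

```text
t: 9.68
ee_pos: [573.0, 152.7, 226.1]
orientation: [3.14, 0.09, 0.0]
ft_force: [-3.6, -1.5, 7.4]
width: 44.0
grasp_force: 30.0
```

step_arm:
  targets:
    - [[0,0,0.014,0,0,0,0.4],[0.1,0.0056,0,0,0,0,0.4],[0.1,0.0056,0,0,0,0,0.4],[0.1,0.0056,0,0,0,0,0.4],[0.1,0.0056,0,0,0,0,0.4]]

```text
t: 10.3
ee_pos: [592.0, 153.9, 226.2]
orientation: [3.14, 0.09, -0.006]
ft_force: [-8.7, -0.3, 10.7]
width: 43.6
grasp_force: 30.0
```

step_arm:
  targets:
    - [[0.1,0.0056,0,0,0,0,0.4],[0.1,0.0056,0,0,0,0,0.4],[0,0,0,0,0,0,0.4],[0,0,0,0,0,0,0.4],[0,0,0,0,0,0,0.4]]

```text
t: 10.92
ee_pos: [602.9, 154.6, 226.1]
orientation: [-3.14, -0.09, 0.0]
ft_force: [-4.2, -0.1, 5.4]
width: 44.0
grasp_force: 30.0
```

step_arm:
  targets:
    - [[0,0,0.016,0,0,0,0.4],[0.1,0.0056,0,0,0,0,0.4],[0.1,0.0056,0,0,0,0,0.4],[0.1,0.0056,0,0,0,0,0.4],[0,0,0,0,0,0,0.4]]

```text
t: 11.55
ee_pos: [618.5, 155.2, 226.4]
orientation: [-3.14, -0.09, -0.001]
ft_force: [-0.4, -0.7, -6.4]
width: 43.9
grasp_force: 30.0
```

step_arm:
  targets:
    - [[0.1,0.0056,0,0,0,0,0.4],[0.1,0.0056,0,0,0,0,0.4],[0,0,0,0,0,0,0.4],[0,0,0,0,0,0,0.4],[0,0,0,0,0,0,0.4]]

```text
t: 12.18
ee_pos: [627.8, 155.8, 226.6]
orientation: [3.14, 0.09, -0.0]
ft_force: [-0.6, 0.3, -6.3]
width: 44.2
grasp_force: 30.0
```

step_arm:
  targets:
    - [[0.08,0.0045,0,0,0,0,0.4],[0.08,0.0045,0,0,0,0,0.4],[0.06,0.0034,0,0,0,0,0.4],[0.06,0.0034,0,0,0,0,0.4],[0,0,0,0,0,0,0.4]]

```text
t: 12.8
ee_pos: [642.4, 156.6, 226.7]
orientation: [-3.14, -0.09, -0.001]
ft_force: [0.4, -0.6, -7.8]
width: 43.7
grasp_force: 30.0
```

step_arm:
  targets:
    - [[0.06,0.0034,0,0,0,0,0.4],[0.06,0.0034,0,0,0,0,0.4],[0.04,0.0022,0,0,0,0,0.4],[0,0,0,0,0,0,0.4],[0,0,0,0,0,0,0.4]]

```text
t: 13.42
ee_pos: [650.3, 157.1, 226.9]
orientation: [-3.14, -0.09, -0.002]
ft_force: [0.2, 0.6, -7.0]
width: 43.9
grasp_force: 30.0
```

step_arm:
  targets:
    - [[0.03,0.0017,0,0,0,0,0.4],[0.03,0.0017,0,0,0,0,0.4],[0.02,0.0011,0,0,0,0,0.4],[0,0,0,0,0,0,0.4],[0,0,0,0,0,0,0.4]]

```text
t: 14.05
ee_pos: [653.9, 157.3, 226.6]
orientation: [3.14, 0.09, -0.0]
ft_force: [0.1, -0.9, -6.4]
width: 44.0
grasp_force: 30.0
```

step_arm:
  targets:
    - [[0.01,0.0005,0,0,0,0,0.4],[0.01,0.0006,0,0,0,0,0.4],[0.01,0.0006,0,0,0,0,0.4],[0,0,0,0,0,0,0.4],[0,0,0,0,0,0,0.4]]

```text
t: 14.68
ee_pos: [655.5, 157.4, 226.7]
orientation: [-3.14, -0.09, 0.0]
ft_force: [0.4, -0.8, -4.8]
width: 44.3
grasp_force: 30.0
```

step_arm:
  targets:
    - [[0.01,0.0005,0,0,0,0,0.4],[0,0,0,0,0,0,0.4],[0.01,0.0006,0,0,0,0,0.4],[0,0,0,0,0,0,0.4],[0,0,0,0,0,0,0.4]]

```text
t: 15.3
ee_pos: [656.2, 157.4, 226.6]
orientation: [3.14, 0.09, -0.001]
ft_force: [-2.2, -0.2, -4.2]
width: 43.9
grasp_force: 30.0
```

step_arm:
  targets:
    - [[0,0,-0.012,0,0,0,0.4],[0,0,0,0,0,0,0.4],[0,0,0,0,0,0,0.9],[0,0,0,0,0,0,0.9],[0,0,0,0,0,0,0.9]]

```text
t: 15.92
ee_pos: [657.1, 157.5, 226.6]
orientation: [-3.14, -0.09, -0.003]
ft_force: [0.0, 0.9, -0.0]
width: 70.7
grasp_force: 0.0
```

step_arm:
  targets:
    - [[0,0,0,0,0,0,0.9],[0,0,0,0,0,0,0.9],[0,0,0.3,0,0,0,0.9],[0,0,0.8,0,0,0,0.9],[0,0,0.8,0,0,0,1]]

```text
t: 16.55
ee_pos: [656.5, 157.4, 322.9]
orientation: [-3.14, -0.09, -0.0]
ft_force: [-0.1, 0.2, -0.5]
width: 85.3
grasp_force: 0.0
```

step_arm:
  targets:
    - [[0,0,0.2,0,0,0,1],[-0.4,0.2,0,0,0,0,1],[-0.6,0.4,0,0,0,0,1],[-0.8,0.6,0,0,0,0,1],[-0.6,0.5,0,0,0,0.5,1]]

```text
t: 17.18
ee_pos: [534.7, 242.9, 330.5]
orientation: [3.138, 0.146, -0.002]
ft_force: [0.1, 0.3, -0.8]
width: 88.0
grasp_force: 0.0
```

```bash
python3 - <<'E'
from h import *
snap('wrist','w4'); o=readout.get_obs(); print(o['ee_pos'],o['orientation'],o['ft_force'],o['t'])
a=cv2.imread('pics/w4.png');cv2.imwrite('pics/w4b.png',cv2.resize(a,(800,600),interpolation=cv2.INTER_CUBIC))
E
```

```text
[531.83673078 244.92285    330.17842422] [ 3.13783418  0.15091026 -0.00672288] [-3.0141209   1.66855878 -1.17546076] 17.225
```

View pics/w4b.png

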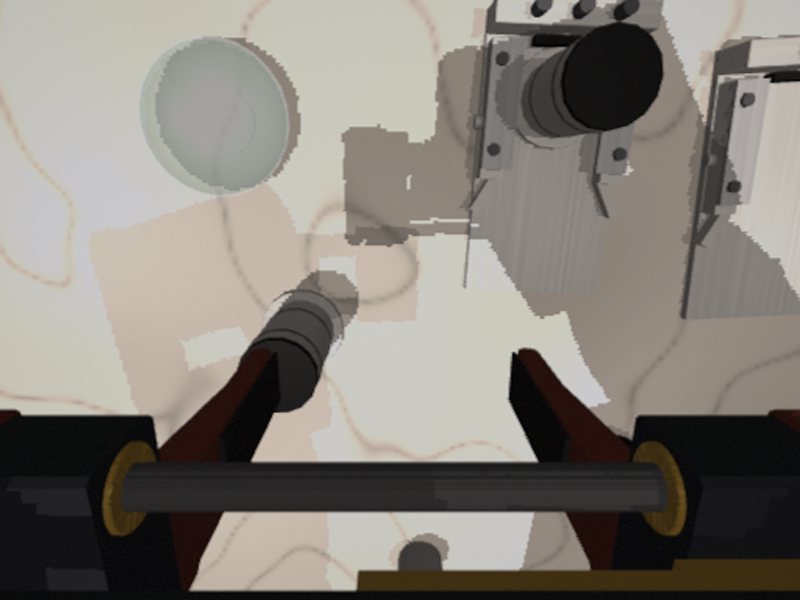

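The image shows the steel canister upright in bay_three with its cap at (612,78). The other canister is partly behind the left finger at (290,350). I'll shift to get a clear view of it.

step_arm:
  targets:
    - [[-0.4,0.3,0,0,0,0.4,1],[-0.6,0.3,0,0,0,0,1],[-0.6,0.3,0,0,0,0,1],[-0.2,0.1,0,0,0,0,1],[0,0,0,0,0,0,1]]

```text
t: 17.85
ee_pos: [446.5, 292.6, 331.0]
orientation: [3.136, 0.19, 0.0]
ft_force: [0.1, 0.1, 0.2]
width: 87.5
grasp_force: 0.0
```

```bash
python3 - <<'E'
from h import *
snap('wrist','w5'); o=readout.get_obs(); print(o['ee_pos'],o['orientation'],o['ft_force'],o['t'])
p=proj('w5',(495,302,80));print(p)
for th in(30,40,60): print(cap('w5',*np.round(p).astype(int),th=th))
print('steel',cap('w4',392,50,z=86,th=35))
E
```

```text
[447.03501803 292.38024281 331.10441702] [-3.13588145e+00 -1.88997188e-01 -8.40984088e-04] [ 0.25935387 -0.36395922 -0.64718469] 17.9
[246.54871015 142.74242271]
((495.5, 302.1, 21.6), array([493.89790245, 301.19617777]))
((495.5, 302.7, 21.8), array([497.82680216, 302.05192743]))
((495.9, 303.0, 22.1), array([498.20095031, 302.11524301]))
steel ((660.5, 163.6, 28.9), array([654.21194995, 153.72450469]))
```

step_arm:
  targets:
    - [[0.49,0.1,-0.1,0,0,0,1],[0.49,0.1,-0.2,0,0,0,1],[0,0,-0.4,0,0,0,1],[0,0,-0.5,0,0,0,1],[0,0,-0.5,0,0,0,1]]

```text
t: 18.52
ee_pos: [496.9, 301.8, 245.2]
orientation: [-3.136, -0.186, -0.001]
ft_force: [0.6, 1.2, -0.0]
width: 87.8
grasp_force: 0.0
```

step_arm:
  targets:
    - [[0,0,-0.4,0,0,0,1],[0,0,-0.12,0,0,0,1],[0,0,0,0,0,0,0.45],[0,0,0,0,0,0,0.4],[0,0,0,0,0,0,0.4]]

```text
t: 19.15
ee_pos: [495.8, 302.6, 220.9]
orientation: [-3.135, -0.189, -0.002]
ft_force: [-0.2, -0.1, 0.0]
width: 61.1
grasp_force: 0.0
```

step_arm:
  targets:
    - [[0,0,0,0,0,0,0.4],[0,0,0,0,0,0,0.4],[0,0,0,0,0,0,0.4],[0,0,0,0,0,0,0.4],[0,0,0,0,0,0,0.4]]

```text
t: 19.77
ee_pos: [495.6, 302.5, 220.4]
orientation: [-3.136, -0.188, -0.001]
ft_force: [-0.2, 0.4, 5.8]
width: 44.2
grasp_force: 30.0
```

step_arm:
  targets:
    - [[0,0,0.2,0,0,0,0.4],[0,0,0.5,0,0,0,0.4],[0,0,0.8,0,0,0,0.4],[0,0,0.7,0,0,0,0.4],[0,0,0,0,0,0,0.4]]

```text
t: 20.4
ee_pos: [496.2, 302.8, 332.9]
orientation: [-3.134, -0.188, -0.008]
ft_force: [0.8, -0.4, -1.7]
width: 44.1
grasp_force: 30.0
```

step_arm:
  targets:
    - [[0,0,0,0,0,0,0.4],[0,0,0,0,0,0,0.4],[0,0,0,0,0,0,0.4],[0,0,0,0,0,0,0.4],[0,0,0,0,0,0,0.4]]

```text
t: 21.02
ee_pos: [495.5, 302.4, 329.8]
orientation: [3.136, 0.188, -0.001]
ft_force: [-0.7, 1.1, -1.2]
width: 44.4
grasp_force: 30.0
```

step_arm:
  targets:
    - [[0,0,0,0,0,0,0.4],[0,0,0,0,0,0,0.4],[0,0,0,0,0,0,0.4],[0,0,0,0,0,0,0.4],[0,0,0,0,0,0,0.4]]

```text
t: 21.65
ee_pos: [495.5, 302.4, 330.1]
orientation: [-3.136, -0.188, -0.0]
ft_force: [-0.1, -0.6, -0.6]
width: 44.2
grasp_force: 30.0
```

It lifts only about 1.2 N, so this one is foam and goes to bay_one.

step_arm:
  targets:
    - [[0,-0.3,0,0,0,0,0.4],[0,-0.6,0,0,0,0,0.4],[0,-0.7,0,0,0,0,0.4],[0,-0.8,0,0,0,0,0.4],[0,-0.8,0,0,0,0,0.4]]

```text
t: 22.28
ee_pos: [495.1, 140.5, 330.1]
orientation: [3.136, 0.189, -0.0]
ft_force: [0.2, -0.0, -1.5]
width: 44.1
grasp_force: 30.0
```

step_arm:
  targets:
    - [[0,-0.8,0,0,0,0,0.4],[0,-0.8,0,0,0,0,0.4],[0,-0.8,0,0,0,0,0.4],[0,-0.8,0,0,0,0,0.4],[0,-0.8,0,0,0,0,0.4]]

```text
t: 22.9
ee_pos: [494.8, -59.5, 330.2]
orientation: [3.136, 0.188, 0.0]
ft_force: [-0.2, -0.1, -1.2]
width: 44.0
grasp_force: 30.0
```

step_arm:
  targets:
    - [[0,-0.8,0,0,0,0,0.4],[0.1,-0.7,0,0,0,0,0.4],[0.1,-0.4,0,0,0,0,0.4],[0,0,0,0,0,0,0.4],[0,0,0,0,0,0,0.4]]

```text
t: 23.52
ee_pos: [505.2, -151.9, 329.9]
orientation: [-3.135, -0.189, 0.001]
ft_force: [-0.1, 0.0, -1.2]
width: 44.1
grasp_force: 30.0
```

```bash
python3 - <<'E'
from h import *
snap('wrist','w6'); o=readout.get_obs(); print(o['ee_pos'],o['orientation'],o['ft_force'],o['t'])
a=cv2.imread('pics/w6.png');cv2.imwrite('pics/w6b.png',cv2.resize(a,(800,600),interpolation=cv2.INTER_CUBIC))
E
```

```text
[ 505.20048762 -151.68313141  329.92982154] [-3.13542223e+00 -1.89694667e-01  1.05471833e-03] [-0.12899312  0.46114162 -1.8550636 ] 23.575
```

View pics/w6b.png

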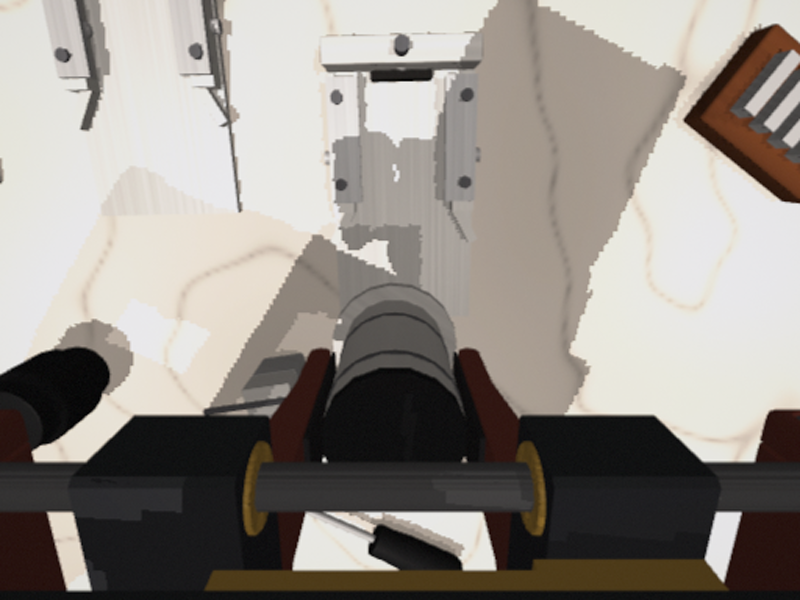

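Wrist view (800x600): bay_one has screws at (336,97), (341,184), (467,95) and (464,182), and one pin at (402,44). I'll measure it.

```bash
python3 - <<'E'
from h import *
P=[]
for s in[(336,97),(341,184),(467,95),(464,182)]:
    c,a=blob('w6',*s,r=7); P.append(ray('w6',*c,23)[:2]); print(s,(c/.64).round(1),a,P[-1].round(1))
lf,ln,rf,rn=P
for q,w in(('L',lf-ln),('R',rf-rn),('rowf',np.array([(lf-rf)[1],-(lf-rf)[0]])),('rown',np.array([(ln-rn)[1],-(ln-rn)[0]]))): print(q,np.degrees(np.arctan2(w[1],w[0])).round(2),np.linalg.norm(w).round(1))
far=(lf+rf)/2; near=(ln+rn)/2; print('far',far,'near',near)
q,s=blob('w6',402,44,r=8); print('pin',s,ray('w6',*q,36)[:2])
a=cv2.imread('pics/w6.png').max(2); print(list(map(int,a[30:54,250]))); 
print('edge',[ray('w6',250,r,30)[:2].round(1) for r in(40,42,44)])
yaw=2*np.arctan(.1897/3.1354);print('yaw',np.degrees(yaw));Y=np.array([-np.sin(yaw),np.cos(yaw)])
print('front',list(map(int,a[174:192,252])),[(ray('w6',252,r,112)[:2]-[505.2,-151.8])@[Y[1],-Y[0]] for r in(180,183)])
for r in(204,208):print(list(map(int,a[r,208:222])),list(map(int,a[r,284:296])))
for u in(214,290): print((ray('w6',u,208,112)[:2]-[505.2,-151.8])@Y)
E
```

```text
(336, 97) [335.8  96.7] 53 [ 613.9 -106.2]
(341, 184) [340.4 184.2] 43 [ 566. -113.]
(467, 95) [466.5  94.3] 58 [ 623.9 -179.7]
(464, 182) [463.8 181.3] 47 [ 576.5 -185.9]
L 8.12 48.3
R 7.5 47.9
rowf 7.81 74.2
rown 8.16 73.7
far [ 618.89919719 -142.94152999] near [ 571.23748007 -149.47795245]
pin 32 [ 638.73408201 -140.10752166]
[221, 221, 219, 217, 216, 228, 232, 232, 232, 221, 136, 95, 95, 96, 67, 43, 36, 36, 36, 37, 25, 17, 153, 224]
edge [array([ 633.8, -135.2]), array([ 632.3, -135.4]), array([ 630.7, -135.6])]
yaw 6.924651507588117
front [219, 210, 151, 131, 130, 131, 130, 100, 88, 120, 129, 130, 131, 130, 128, 127, 127, 126] [np.float64(27.945322276717196), np.float64(25.823049753058953)]
[174, 174, 169, 167, 167, 167, 167, 156, 187, 219, 182, 129, 129, 129] [127, 128, 127, 119, 148, 172, 172, 172, 171, 171, 172, 171]
[172, 172, 172, 172, 172, 172, 149, 125, 124, 125, 125, 124, 124, 127] [130, 131, 130, 129, 129, 123, 149, 171, 171, 172, 171, 172]
26.12816289631231
-27.319598966531142
```

step_arm:
  targets:
    - [[0.14,-0.05,0,0,0,0.25,0.4],[0.13,-0.04,-0.3,0,0,0,0.4],[0,0,-0.6,0,0,0,0.4],[0,0,-0.6,0,0,0,0.4],[0,0,-0.4,0,0,0,0.4]]

```text
t: 24.2
ee_pos: [518.8, -156.6, 232.7]
orientation: [-3.133, -0.217, 0.003]
ft_force: [0.5, -0.1, -0.7]
width: 44.2
grasp_force: 30.0
```

step_arm:
  targets:
    - [[0,0,-0.1,0,0,0,0.4],[0,0,0,0,0,0,0.4],[0,0,0,0,0,0,0.4],[0,0,0,0,0,0,0.4],[0,0,0,0,0,0,0.4]]

```text
t: 24.82
ee_pos: [519.1, -157.1, 230.6]
orientation: [3.134, 0.216, 0.002]
ft_force: [-0.0, -0.5, -1.9]
width: 44.3
grasp_force: 30.0
```

step_arm:
  targets:
    - [[0,0.018,-0.06,0,0,0,0.4],[0,0,-0.02,0,0,0,0.4],[0,0,0,0,0,0,0.4],[0,0,0,0,0,0,0.4],[0,0,0,0,0,0,0.4]]

```text
t: 25.45
ee_pos: [519.0, -156.1, 226.4]
orientation: [-3.134, -0.216, 0.0]
ft_force: [-2.0, 0.1, 5.5]
width: 44.1
grasp_force: 30.0
```

step_arm:
  targets:
    - [[0,0,0.014,0,0,0,0.4],[0.1,0.014,0,0,0,0,0.4],[0.1,0.014,0,0,0,0,0.4],[0.1,0.014,0,0,0,0,0.4],[0,0,0,0,0,0,0.4]]

```text
t: 26.08
ee_pos: [534.5, -154.0, 226.7]
orientation: [3.134, 0.216, 0.001]
ft_force: [-0.8, -0.2, -1.7]
width: 44.1
grasp_force: 30.0
```

step_arm:
  targets:
    - [[0.1,0.014,0,0,0,0,0.4],[0.1,0.014,0,0,0,0,0.4],[0.1,0.014,0,0,0,0,0.4],[0,0,0,0,0,0,0.4],[0,0,0,0,0,0,0.4]]

```text
t: 26.7
ee_pos: [548.9, -151.9, 226.7]
orientation: [-3.134, -0.216, 0.0]
ft_force: [-0.1, -0.6, -1.0]
width: 44.0
grasp_force: 30.0
```

step_arm:
  targets:
    - [[0.1,0.0135,0,0,0,0,0.4],[0.1,0.0135,0,0,0,0,0.4],[0.1,0.0135,0,0,0,0,0.4],[0,0,0,0,0,0,0.4],[0,0,0,0,0,0,0.4]]

```text
t: 27.32
ee_pos: [563.9, -149.9, 226.7]
orientation: [-3.134, -0.216, 0.0]
ft_force: [0.1, 0.4, -2.2]
width: 44.2
grasp_force: 30.0
```

step_arm:
  targets:
    - [[0.08,0.011,0,0,0,0,0.4],[0.08,0.011,0,0,0,0,0.4],[0.06,0.0085,0,0,0,0,0.4],[0.06,0.0085,0,0,0,0,0.4],[0,0,0,0,0,0,0.4]]

```text
t: 27.95
ee_pos: [578.2, -148.0, 226.7]
orientation: [3.134, 0.216, 0.0]
ft_force: [0.1, -1.2, -1.4]
width: 44.2
grasp_force: 30.0
```

step_arm:
  targets:
    - [[0.06,0.0083,0,0,0,0,0.4],[0.06,0.0083,0,0,0,0,0.4],[0.06,0.0083,0,0,0,0,0.4],[0,0,0,0,0,0,0.4],[0,0,0,0,0,0,0.4]]

```text
t: 28.58
ee_pos: [587.4, -146.7, 226.8]
orientation: [3.134, 0.216, 0.002]
ft_force: [0.5, -0.5, -2.7]
width: 44.0
grasp_force: 30.0
```

Bay x is now about 21. I'll continue past the balls and up to the bumper.

step_arm:
  targets:
    - [[0.05,0.007,0,0,0,0,0.4],[0.05,0.007,0,0,0,0,0.4],[0.05,0.007,0,0,0,0,0.4],[0.04,0.0055,0,0,0,0,0.4],[0,0,0,0,0,0,0.4]]

```text
t: 29.2
ee_pos: [596.9, -145.4, 226.9]
orientation: [3.134, 0.216, 0.001]
ft_force: [-0.2, -0.6, -1.5]
width: 44.4
grasp_force: 30.0
```

step_arm:
  targets:
    - [[0.02,0.0028,0,0,0,0,0.4],[0.02,0.0028,0,0,0,0,0.4],[0,0,0,0,0,0,0.4],[0,0,0,0,0,0,0.4],[0,0,0,0,0,0,0.4]]

```text
t: 29.82
ee_pos: [598.5, -145.2, 226.8]
orientation: [3.134, 0.216, 0.0]
ft_force: [0.1, 1.2, -1.1]
width: 43.9
grasp_force: 30.0
```

step_arm:
  targets:
    - [[0.01,0.0014,0,0,0,0,0.4],[0.01,0.0014,0,0,0,0,0.4],[0.01,0.0014,0,0,0,0,0.4],[0,0,0,0,0,0,0.4],[0,0,0,0,0,0,0.4]]

```text
t: 30.45
ee_pos: [600.0, -144.9, 226.8]
orientation: [3.134, 0.216, -0.0]
ft_force: [0.6, 0.6, -2.2]
width: 44.2
grasp_force: 30.0
```

step_arm:
  targets:
    - [[0.008,0.001,0,0,0,0,0.4],[0,0,0,0,0,0,0.4],[0,0,0,0,0,0,0.4],[0,0,0,0,0,0,0.4],[0,0,0,0,0,0,0.4]]

```text
t: 31.08
ee_pos: [600.4, -144.9, 226.8]
orientation: [3.134, 0.216, 0.0]
ft_force: [-0.2, -0.2, -1.8]
width: 44.1
grasp_force: 30.0
```

step_arm:
  targets:
    - [[0.01,0.0014,0,0,0,0,0.4],[0,0,0,0,0,0,0.4],[0,0,0,0,0,0,0.4],[0,0,0,0,0,0,0.4],[0,0,0,0,0,0,0.4]]

```text
t: 31.7
ee_pos: [600.9, -144.8, 226.8]
orientation: [-3.134, -0.216, 0.0]
ft_force: [-0.3, -0.3, -1.5]
width: 44.1
grasp_force: 30.0
```

step_arm:
  targets:
    - [[0.01,0.0014,0,0,0,0,0.4],[0,0,0,0,0,0,0.4],[0,0,0,0,0,0,0.4],[0,0,0,0,0,0,0.4],[0,0,0,0,0,0,0.4]]

```text
t: 32.33
ee_pos: [601.4, -144.7, 226.8]
orientation: [-3.134, -0.216, 0.0]
ft_force: [-0.7, 0.4, -0.6]
width: 44.3
grasp_force: 30.0
```

step_arm:
  targets:
    - [[0.01,0.0014,0,0,0,0,0.4],[0,0,0,0,0,0,0.4],[0,0,0,0,0,0,0.4],[0,0,0,0,0,0,0.4],[0,0,0,0,0,0,0.4]]

```text
t: 32.95
ee_pos: [601.7, -144.7, 226.7]
orientation: [-3.134, -0.216, 0.001]
ft_force: [-2.3, -0.6, -0.5]
width: 44.3
grasp_force: 30.0
```

Contact with the bumper at about 2.3 N. Next I'll lower to the floor, release, rise, and move back for a check.

step_arm:
  targets:
    - [[0,0,-0.008,0,0,0,0.4],[0,0,0,0,0,0,0.4],[0,0,0,0,0,0,0.9],[0,0,0,0,0,0,0.9],[0,0,0,0,0,0,0.9]]

```text
t: 33.58
ee_pos: [602.1, -144.7, 226.4]
orientation: [3.134, 0.216, 0.001]
ft_force: [1.4, -0.3, -0.8]
width: 70.7
grasp_force: 0.0
```

step_arm:
  targets:
    - [[0,0,0,0,0,0,0.9],[0,0,0,0,0,0,0.9],[0,0,0.3,0,0,0,0.9],[0,0,0.8,0,0,0,0.9],[0,0,0.9,0,0,0,0.9]]

```text
t: 34.2
ee_pos: [601.7, -144.6, 327.9]
orientation: [-3.134, -0.216, 0.001]
ft_force: [-0.0, -0.2, -0.1]
width: 78.9
grasp_force: 0.0
```

step_arm:
  targets:
    - [[0,0,0.8,0,0,0,0.9],[-0.3,0.5,0.6,0,0,0,0.9],[-0.4,0.8,0.4,0,0,0,0.9],[-0.3,0.6,0,0,0,0,0.9],[0,0,0,0,0,0,0.9]]

```text
t: 34.83
ee_pos: [550.9, -48.2, 417.8]
orientation: [3.134, 0.22, 0.002]
ft_force: [0.5, 0.6, -0.2]
width: 79.1
grasp_force: 0.0
```

```bash
python3 - <<'E'
from h import *
snap('wrist','w7'); o=readout.get_obs(); print(o['ee_pos'],o['ft_force'],o['t'])
a=cv2.imread('pics/w7.png');cv2.imwrite('pics/w7b.png',cv2.resize(a,(800,600),interpolation=cv2.INTER_CUBIC))
for p in((656.5,157.4,86),(601,-144.8,86)):print(proj('w7',p)/.64)
E
```

```text
[551.67676889 -49.14395043 417.53072465] [ 0.38220664 -0.51196273 -0.00625813] 34.875
[81.52191446 68.13752139]
[546.38698968 227.89510866]
```

View pics/w7b.png

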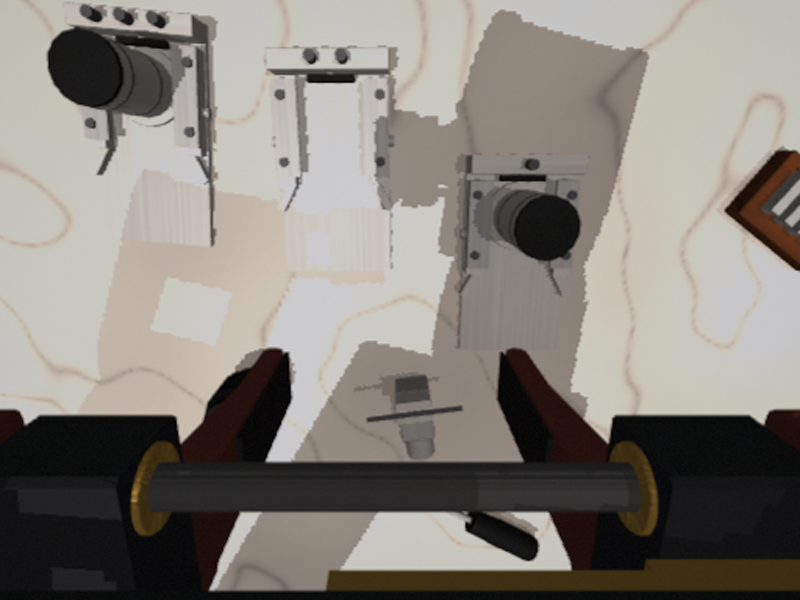

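The image shows caps at (86,68) and (545,227) against predictions of (81,68) and (546,228). I'll measure both more exactly before handing in.

```bash
python3 - <<'E'
from h import *
a=cv2.imread('pics/w7.png').max(2)
for n,u,v,o,yw in(('three',54,43,(621.5,155.4),3.2),('one',349,145,(566.1,-149.65),7.9)):
    r=38; m=np.zeros_like(a); m[max(0,v-r):v+r,max(0,u-r):u+r]=1
    m=((a<35)&(m>0)).astype(np.uint8); m=cv2.morphologyEx(m,cv2.MORPH_OPEN,cv2.getStructuringElement(2,(19,19)))
    c=max(cv2.findContours(m,0,1)[0],key=cv2.contourArea); P=np.array([ray('w7',*p,86)[:2] for p in c[:,0]],np.float32)
    (x,y),ra=cv2.minEnclosingCircle(P); e=np.radians(yw); d=np.array([x,y])-o; print(n,cv2.boundingRect(c),x,y,ra,'bay',d@[np.cos(e),np.sin(e)],d@[-np.sin(e),np.cos(e)])
    k=a[v-12:v+14:4,u-30 if u>30 else 0:u+45]; 
E
```

```text
three (31, 19, 48, 49) 657.1224365234375 155.0450897216797 22.403484344482422 bay 35.547081118611665 -2.342854907763905
one (329, 125, 42, 42) 600.8719482421875 -144.570068359375 21.86854362487793 bay 35.14015268736481 0.25250572166815877
```

```bash
python3 -c "
from h import *
print(ctrl.close_job())"
```

```text
the job is handed in; nothing more can be done
None
```

I handed the job in: the steel canister is in bay_three and the foam canister is in bay_one. Both are against the bumper (about 2 N measured), upright and released; the hand-in gave no verdict.

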